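# Push a garlic bulb through the food-waste caddy's self-closing flap

### The arm

A 7-joint arm with a two-finger parallel gripper is mounted at the origin on a cart in front of the work surface, level with it; the furniture and walls round the work are solid. World frame = base frame: x ahead of the robot, y to its left, z up, the work surface at z = 0. Lengths are in m, angles in rad, forces in N, time in s.
With the tool pointing down it reaches from about 0.425 to 0.925 m from the base axis. Payload 6.8 kg.
Tool frame: the origin (TCP) lies on the front face of the gripper's body, between the roots of the fingers; the fingertips stand 73 mm ahead of it and the grasp point (between the pads) lies 54 mm ahead of it (env.nose_length is the distance from the TCP to the fingertips, in m); z points along the fingers, y is the direction in which the jaws open and shut (so a half turn about z gives the same grasp; the last joint's range is limited). The gripper opens to 85 mm and grips with 20 to 120 N. Pads are 22 mm wide; open, the fingers measure 114 mm over their backs; the gripper's body (76 mm by 85 mm) begins 54 mm behind the grasp point. The pads swing forward as they close: fully open they stand 13 mm farther back than shut.
Start: joints at [1.219, 0.477, 0.022, 1.555, -0.011, 1.109, -0.083], TCP at [0.163, -0.655, 0.304] pointing down, gripper open.
Joint ranges: [-2.96, 2.96], [-0.34, 2.1], [-1.41, 1.46], [0.24, 2.44], [-1.37, 4.51], [0.17, 1.92], [-2.96, 2.96]. Speed limits (rad/s): [2.39, 2.39, 3.14, 3.14, 3.14, 3.14, 3.14].

### API

Orientations are given as a unit quaternion [w, x, y, z].
In Python, from cell import env, kin, camera, calibration, job gives the robot as it stands. The module is installed in compiled form; this text tells all that it offers. Calls block until the motion is done:
- env.reach(position, orientation): joint-space move of the TCP to a pose.
- env.movel(position, velocity=0.15, rot=None, stop_force=None): straight line of the TCP; rot=None keeps the orientation; velocity is the mean speed in m/s. With stop_force (N) it stops when the force on the tool has changed by that much, and returns True; else False.
- env.goto_joints(angles): joint-space move.
- env.grip(opening, f_grip=None): finger opening in m; f_grip is the grip in N (None keeps the last); returns when the fingers have stopped.
- env.dwell(seconds).
- kin.inverse_kinematics(position, orientation): joint angles nearest the present ones, or None.
- env.get_state(): the state.
- camera(name): name is "scene" or "side" or "wrist"; returns (picture, depth): 420x560x3 uint8, blue, green, red; 420x560 float32, m along the optical axis (not along the pixel's ray), 0 where there is no reading.
- calibration(name): a dict with "fx", "fy", "cx", "cy" (pixels), "k1" (the pictures are not rectified: a ray, as slopes to the right and down, at radius r is drawn at 1 + k1 r^2 times it, then the intrinsics apply), "rvec" (rotation vector, rad) and "tvec" (3), from world to camera coordinates, as OpenCV has them. Camera axes: x right, y down, z forward; pixel columns grow to the right and rows downward; lengths in m; the calibration is good to about 2 mm. A picture is of the moment at which its call begins: read the wrist's pose just before it. calibration takes no time and is no camera call; for the wrist camera it gives the pose at the moment of the call.
A pose or a line that the arm cannot do raises env.PlanningError and nothing moves.
- job.job_done(): hands the job in, once; it reports no verdict.
The state is a dict: "time": time; "qpos": joint angles; "joint_velocities": joint speeds; "joint_torque": joint torques, N m; "tcp_pos": TCP position; "orientation": TCP orientation; "force": force on the tool from outside, world axes, zero at the start; "torque": the same for the moment, N m; "opening": finger opening in m.
Only numpy, scipy, OpenCV 4.12 (cv2) and the standard library are available. Lean on these libraries where they do the work, as an engineer would, in place of code of your own. Each camera call takes 0.05 s, during which the arm holds its last target. There are 200 camera calls.

### The job

Throw the spoilt garlic bulb into the food-waste caddy without picking it up: with one finger push the orange paddle away from you so that the self-closing flap swings well open, and while it is held open push the garlic along the ledge and through the opening with the other finger. Never lift the garlic or push it onto the closed flap; then let the flap fall shut over it, and leave the other things on the worktop where they are.

Things in the scene. Friction and masses are not known exactly. Their poses are not given: they have to be found in the camera images.
- caddy: food-waste caddy, fixed grey-green box 250x135 mm, top 150 above the worktop. Origin: at worktop level below the middle of the flap's hinge line; x points from the loading ledge to the flap (away from the robot, turned up to 0.35 rad), y left along the hinge, z up. Box spans x -125 to 125, y -47 to 88 mm; inside one empty space 145 deep. Steel lips 9 mm high at front and rear end
- ledge_mid (a point): middle of the flat loading ledge's surface, 62 mm before the hinge line; the ledge (caddy x -119 to -3 mm, 150 mm above the worktop) is a lane 76 mm wide (caddy y -38 to 38) between two steel rails 13 mm high. Left of it (y 44 to 88) is the strip over which the paddle swings; nothing else stands there
- hinge_mid (a point): middle of the hinge line, at ledge height, where the ledge ends and the orange flap begins. The flap covers the opening (caddy x 3 to 79, y -36 to 36 mm), level with the ledge; a fixed grey rim follows to the rear wall
- flap (a joint): orange flap, rad: 0 closed, grows as its far edge swings down into the caddy about the hinge at the ledge's end, stop at 1.75 (hanging just past vertical). A spring shuts it when let go (0.06 N m closed, 0.15 at the stop, softly damped); it carries the garlic without opening. The orange paddle is one piece with it: pushing the paddle along the caddy's +x opens the flap
- paddle_top (a point): middle of the top edge of the orange paddle, a plate 30 mm wide, 5 thick, rising 58 mm from the hinge line left of the lane (caddy y 51 to 81 mm). Flap closed, it leans 35 degrees toward the robot: top edge 33 mm before the hinge line, 48 above the ledge. It stands upright at flap = 0.61 rad and leans 35 degrees away at 1.22
- garlic_center (a point): centre of the white garlic bulb, 56 mm across, 56 tall, about 34 g, loose, standing on the ledge 50 to 75 mm before the hinge line near the middle of the lane; centre 28 mm above the ledge. It is widest just below mid-height: push it low (fingertips 10 to 20 mm above the ledge), higher up it wedges. It may roll
- onion: brown onion, 82 mm across, 94 tall, loose on the worktop, a bystander; origin at the centre of its underside
- tomato: red tomato, 74 mm across, 69 tall, loose on the worktop, a bystander; origin at the centre of its underside
- tin: short round food tin, 75 mm across, 58 tall, loose on the worktop, a bystander; origin at the centre of its underside
- tumbler: clear drinking glass, 77 mm across, 89 tall, loose on the worktop, a bystander; origin at the centre of its underside
- pepper: green pepper lying on the worktop farther back, 66x130x58 mm, loose on the worktop, a bystander; origin at the centre of its underside
- mug: white mug standing farther back, 82x112x94 mm, loose on the worktop, a bystander; origin at the centre of its underside
Things that resemble listed ones, but are neither listed nor needed, are in the scene too. Leave any pink or turquoise look-alike of the part that bears garlic_center alone.

How it is judged:
By the outcome, as a careful person would: the job done as asked, in the order asked, and still so for the second after the job is handed in, with the robot touching nothing.
It also fails if it takes over 35 s, if anything falls off the work surface, if the arm or the gripper's body presses on something with over 40 N, if the wrist force passes 120 N, or if a joint passes its speed limit or range.

## Working session

There is one attempt and no reset: what is moved stays moved. The work goes in short steps, each a Python script; the robot and the scene stay as the last script left them, time stands still between calls to the robot, and variables do not carry over. Pictures are saved under pics/ and viewed, about 8 in all and at most 12, crops included, and the job is handed in when it is done.

```bash
mkdir -p pics
cat > h.py <<'E'
import numpy as np, cv2
from cell import env, kin, camera, calibration, job
def shot(n,f):
    c=calibration(n); im,d=camera(n); cv2.imwrite(f'pics/{f}.png',im); np.savez(f'pics/{f}.npz',d=d,**{k:np.array(v) for k,v in c.items()}); return im,d,c
def px2w(f,pts):
    z=np.load(f'pics/{f}.npz'); R=cv2.Rodrigues(z['rvec'])[0]; t=z['tvec'].ravel()
    K=np.array([[z['fx'],0,z['cx']],[0,z['fy'],z['cy']],[0,0,1]],float)
    p=cv2.undistortPoints(np.array(pts,float).reshape(-1,1,2),K,np.array([float(z['k1']),0,0,0])).reshape(-1,2)
    out=[]
    for (u,v),(x,y) in zip(pts,p):
        w=z['d'][int(v)-1:int(v)+2,int(u)-1:int(u)+2]; dd=np.median(w[w>0]) if (w>0).any() else np.nan
        out.append(R.T@(np.array([x,y,1])*dd-t))
    return np.array(out)
E
python3 - <<'E'
from h import *
a=shot('scene','s0')[0]; b=shot('side','d0')[0]
print(env.get_state()['time'], env.nose_length, env.get_state()['orientation'])
for n in('scene','side'):
    c=calibration(n); print(n,-cv2.Rodrigues(np.array(c['rvec']))[0].T@np.array(c['tvec']).ravel())
E
```

```text
0.1 0.0726 [-8.11590825e-04  9.92576563e-01  1.21618585e-01 -1.63800049e-04]
scene [ 0.13280409 -0.44998245  0.82428284]
side [ 0.25143297 -0.76795796  0.6278291 ]
```

View pics/s0.png

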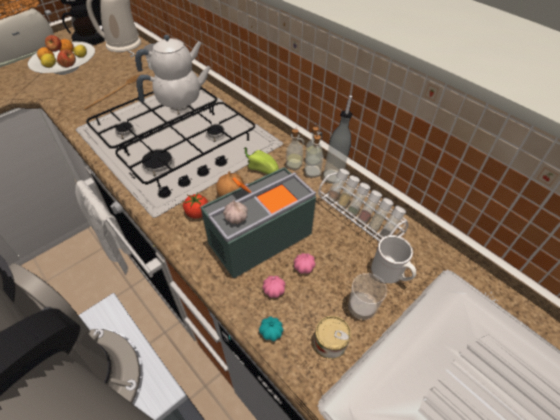

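View pics/d0.png

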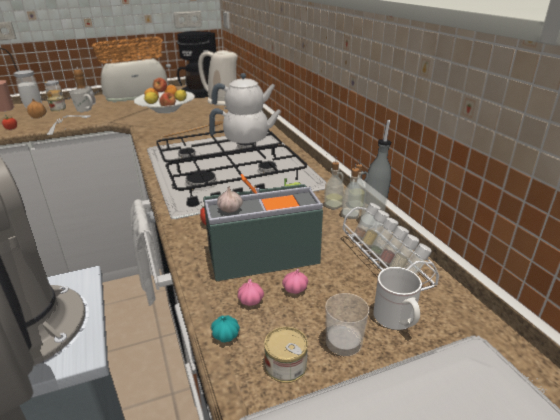

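The scene view shows the caddy around (260,220), with the garlic at (235,211) and the flap at (277,199). The paddle is near (243,184). Next I'll enlarge both views.

Run:
```python
from h import *
a=cv2.imread('pics/s0.png')[160:280,185:335]; b=cv2.imread('pics/d0.png')[160:280,190:340]
cv2.imwrite('pics/crop1.png',np.vstack([cv2.resize(x,None,fx=5,fy=5,interpolation=2)[:600] for x in (a,)]))
cv2.imwrite('pics/crop2.png',cv2.resize(b,None,fx=5,fy=5,interpolation=2))
```

```text
(no output)
```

View pics/crop1.png

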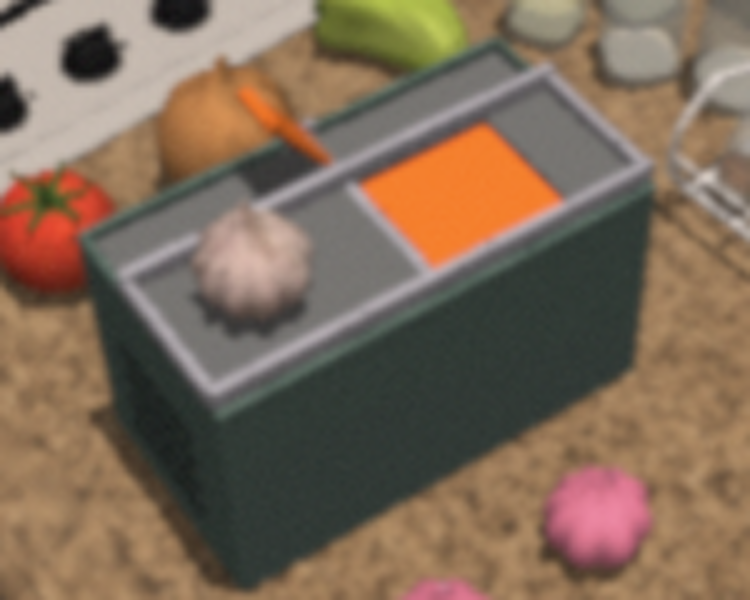

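View pics/crop2.png

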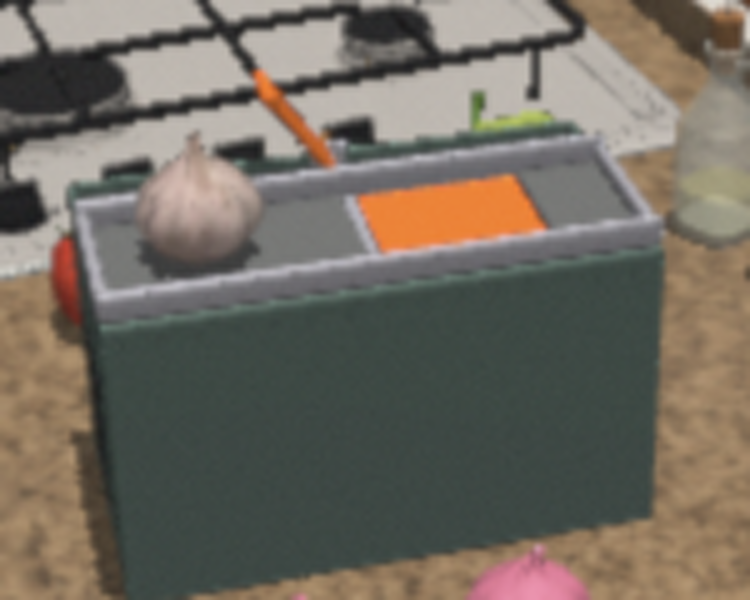

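```bash
cat > fit.py <<'E'
from h import *
from scipy.optimize import least_squares
def proj(f,P):
    z=np.load(f'pics/{f}.npz'); K=np.array([[z['fx'],0,z['cx']],[0,z['fy'],z['cy']],[0,0,1]],float)
    return cv2.projectPoints(np.array(P,float),z['rvec'],z['tvec'],K,np.array([float(z['k1']),0,0,0]))[0].reshape(-1,2)
def off(c,o): return (np.array(c,float)+.5)/5-.5+np.array(o)
S=off([(220,410),(652,185),(85,238),(497,42),(360,187),(485,125)],(185,160))
SP=[(-125,-47,150),(125,-47,150),(-125,88,150),(125,88,150),(3,36,150),(79,36,150)]
D=off([(103,325),(662,248),(358,198),(515,176)],(190,160))
DP=[(-125,-47,150),(125,-47,150),(3,36,150),(79,36,150)]
def W(q,P):
    c,s=np.cos(q[2]),np.sin(q[2]); P=np.array(P)/1000.
    return np.c_[q[0]+c*P[:,0]-s*P[:,1],q[1]+s*P[:,0]+c*P[:,1],P[:,2]]
fun=lambda q:np.r_[(proj('s0',W(q,SP))-S).ravel(),(proj('d0',W(q,DP))-D).ravel()]
r=least_squares(fun,[.6,-.3,0],loss='soft_l1'); print(r.x); print(np.round(r.fun.reshape(-1,2),1))
q=r.x
gS=off([(253,268)],(185,160)); gD=off([(199,213)],(190,160))
g=least_squares(lambda p:np.r_[(proj('s0',[p])-gS).ravel(),(proj('d0',[p])-gD).ravel()],[.5,-.2,.178]); print('garlic',g.x,g.fun)
c,s=np.cos(q[2]),np.sin(q[2]); d=g.x[:2]-q[:2]; print('in caddy',c*d[0]+s*d[1],-s*d[0]+c*d[1])
# depth-cloud check
for n,pp,o in(('s0',[(330,300),(460,195),(250,240),(600,135),(430,70)],(185,160)),('d0',[(320,230),(450,210),(195,215),(585,190)],(190,160))):
    for P in px2w(n,off(pp,o)):
        d=P[:2]-q[:2]; print(n,np.round(1000*np.array([c*d[0]+s*d[1],-s*d[0]+c*d[1],P[2]])))
top=proj('s0',W(q,[(-33,66,198)])),proj('d0',W(q,[(-33,66,198)])); print('paddle top px',[(t[0]-o+.5)*5 for t,o in zip(top,((185,160),(190,160)))])
E
python3 fit.py
```

```text
[ 0.52343086  0.02053893 -0.11714618]
[[-0.5  2. ]
 [ 1.5 -0.3]
 [-2.5 -1. ]
 [-0.  -2.1]
 [-0.5 -0.2]
 [-0.2 -0.3]
 [-0.2  1.6]
 [ 1.9  0.3]
 [-0.1  0.2]
 [ 0.3  0.2]]
garlic [0.44927233 0.03120004 0.17275861] [ 0.08416815 -0.10293804 -0.10232226  0.07557441]
in caddy -0.07489631782576164 0.001920506710521807
s0 [-46. -16. 148.]
s0 [ 41.   3. 149.]
s0 [-76.   0. 194.]
s0 [119.  -7. 154.]
s0 [ 81.  86. 147.]
d0 [-20.  13. 149.]
d0 [ 41.  15. 150.]
d0 [-79. -16. 182.]
d0 [107.  18. 149.]
paddle top px [array([255.41869984, 109.75680958]), array([263.27844619,  87.17853773])]
```

```bash
cat >> h.py <<'E'
from scipy.spatial.transform import Rotation as Rn
CX,CY,CT=0.5234,0.0205,-0.117
FLIP=0
def pose(lx,ly,a,z,flip=None,half=57.):
    """left finger foremost corner at caddy (lx,ly) mm, jaw angle a deg, TCP height z (m)"""
    a=np.radians(a); ux,uy=np.sin(a),np.cos(a)
    px=(lx-half*ux-11*uy)/1e3; py=(ly-half*uy+11*ux)/1e3
    c,s=np.cos(CT),np.sin(CT); p=[CX+c*px-s*py,CY+s*px+c*py,z]
    f=FLIP if flip is None else flip
    th=CT+np.pi/2-a+np.pi*f
    Y=np.array([np.cos(th),np.sin(th),0]); Z=np.array([0,0,-1.]); X=np.cross(Y,Z)
    q=Rn.from_matrix(np.c_[X,Y,Z]).as_quat(); return np.array(p),q[[3,0,1,2]]
E
python3 - <<'E'
from h import *
for f in(0,1):
  for lx,ly,a in((-57,60,65),(-42,60,65),(-42,54,65),(10,54,65),(20,78,30),(29,78,30),(-40,78,30)):
    for z in((.15+.018+.0726,.33)):
      p,o=pose(lx,ly,a,z,f); q=kin.inverse_kinematics(p,o); print(f,lx,ly,a,z,np.round(p,3),None if q is None else np.round(q,2))
E
```

```text
0 -57 60 65 0.24059999999999998 [0.416 0.079 0.241] [ 0.61  0.3  -1.07  2.14  0.35  0.88 -0.34]
0 -57 60 65 0.33 [0.416 0.079 0.33 ] [ 0.65  0.12 -1.03  2.04  0.12  1.05 -0.12]
0 -42 60 65 0.24059999999999998 [0.431 0.078 0.241] [ 0.6   0.34 -1.06  2.11  0.38  0.9  -0.36]
0 -42 60 65 0.33 [0.431 0.078 0.33 ] [ 0.63  0.16 -1.02  2.01  0.15  1.05 -0.14]
0 -42 54 65 0.24059999999999998 [0.43  0.072 0.241] [ 0.61  0.33 -1.05  2.11  0.37  0.89 -0.34]
0 -42 54 65 0.33 [0.43  0.072 0.33 ] [ 0.63  0.15 -1.    2.01  0.15  1.05 -0.12]
0 10 54 65 0.24059999999999998 [0.482 0.066 0.241] [ 0.56  0.41 -1.    2.01  0.43  0.94 -0.34]
0 10 54 65 0.33 [0.482 0.066 0.33 ] [ 0.57  0.26 -0.95  1.91  0.24  1.09 -0.16]
0 20 78 30 0.24059999999999998 [0.509 0.057 0.241] [ 0.57  0.47 -1.01  1.95  0.48  0.98  0.26]
0 20 78 30 0.33 [0.509 0.057 0.33 ] [ 0.57  0.32 -0.97  1.86  0.29  1.11  0.43]
0 29 78 30 0.24059999999999998 [0.518 0.055 0.241] [ 0.55  0.48 -0.99  1.94  0.48  0.98  0.28]
0 29 78 30 0.33 [0.518 0.055 0.33 ] [ 0.56  0.33 -0.95  1.84  0.3   1.12  0.43]
0 -40 78 30 0.24059999999999998 [0.45  0.064
[... 548 characters left out ...]
 10 54 65 0.24059999999999998 [0.482 0.066 0.241] [-1.21  0.57  1.29  2.11 -0.68  0.98 -2.37]
1 10 54 65 0.33 [0.482 0.066 0.33 ] [-1.33  0.33  1.32  2.01 -0.36  1.07 -2.66]
1 20 78 30 0.24059999999999998 [0.509 0.057 0.241] [ 0.21  0.33 -0.53  1.97  0.21  0.89 -2.64]
1 20 78 30 0.33 [0.509 0.057 0.33 ] [ 0.31  0.24 -0.63  1.87  0.16  1.08 -2.59]
1 29 78 30 0.24059999999999998 [0.518 0.055 0.241] [ 0.19  0.35 -0.51  1.96  0.21  0.89 -2.63]
1 29 78 30 0.33 [0.518 0.055 0.33 ] [ 0.3   0.26 -0.61  1.86  0.17  1.08 -2.59]
1 -40 78 30 0.24059999999999998 [0.45  0.064 0.241] [ 0.3   0.26 -0.66  2.09  0.21  0.85 -2.69]
1 -40 78 30 0.33 [0.45  0.064 0.33 ] [ 0.43  0.15 -0.76  1.99  0.12  1.05 -2.6 ]
```

Run:
```python
from h import *
p,o=pose(-50,60,65,.36)
s=env.get_state(); u=s['tcp_pos']+np.array([0,0,.08]); env.movel(u,.25)
env.reach(p,o)
p,o=pose(-50,60,65,.26); env.movel(p,.12,o)
p[2]=.205; hit=env.movel(p,.025,stop_force=3)
s=env.get_state(); print(hit,s['tcp_pos'],s['time'],s['force'],s['opening'])
a=shot('side','d1')[0]; b=shot('scene','s1')[0]; c=shot('wrist','w1')[0]
r=lambda x,k:cv2.resize(x,None,fx=k,fy=k,interpolation=2)
top=np.hstack([r(a[120:250,150:350],2),r(b[120:250,150:350],2)])
cv2.imwrite('pics/v1.png',np.vstack([top,np.pad(r(c,.8),((0,0),(0,800-448),(0,0)))]))
```

```text
True [0.42269751 0.07839756 0.20676596] 6.2 [-0.56739498 -0.41878984  0.84112095] 0.08547638654840237
```

View pics/v1.png

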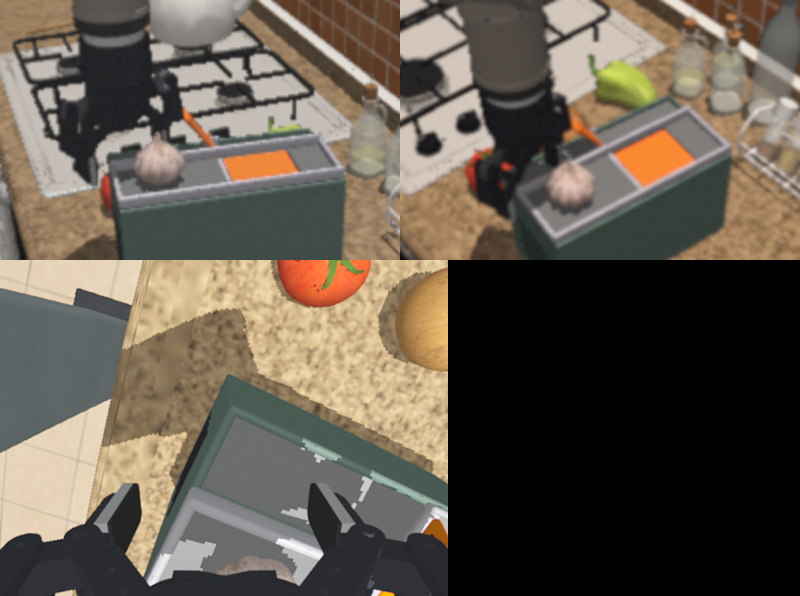

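The touchdown puts the open fingertips about 57 mm below the TCP. The view shows the left finger over the strip behind the paddle and the right finger in front of the box, with the garlic untouched. Next I'll raise 18 mm and push.

Run:
```python
from h import *
Z=.225
p,o=pose(-50,58,62,Z); env.movel(p,.08,o)
p,o=pose(-10,57,62,Z); h=env.movel(p,.06,o,stop_force=25); print(h,env.get_state()['force'])
p,o=pose(10,57,62,Z); h=env.movel(p,.05,o,stop_force=25)
s=env.get_state(); print(h,s['tcp_pos'],p,s['time'],s['force'])
a=shot('side','d2')[0]; b=shot('scene','s2')[0]; c=shot('wrist','w2')[0]
r=lambda x,k:cv2.resize(x,None,fx=k,fy=k,interpolation=2)
top=np.hstack([r(a[120:250,150:350],2),r(b[120:250,150:350],2)])
cv2.imwrite('pics/v2.png',np.vstack([top,np.pad(r(c,.8),((0,0),(0,800-448),(0,0)))]))
```

```text
True [-4.13542489 -2.92399877 12.90309141]
False [0.48333127 0.06586179 0.22501458] [0.48288261 0.06548985 0.225     ] 7.9667 [-2.75412918  1.72665187  4.32108958]
```

View pics/v2.png

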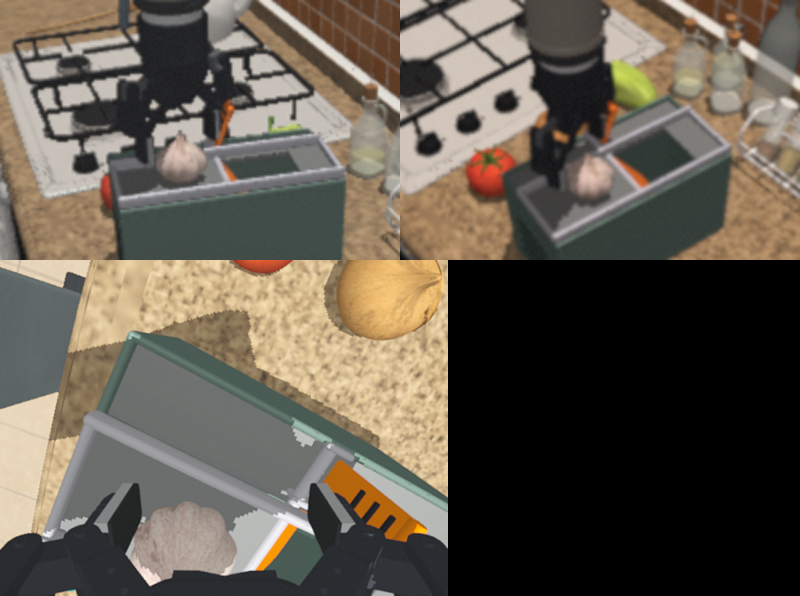

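The flap is clearly open: paddle leaning away in the side view from (218,140) to (230,105), about 0.9–1.0 rad. The garlic sits at (182,158) on the ledge with the right finger behind it. I'll open further while rotating.

Run:
```python
from h import *
Z=.225
for lx,ly,a in((20,63,55),(26,69,43)):
    p,o=pose(lx,ly,a,Z); h=env.movel(p,.04,o,stop_force=35)
    s=env.get_state(); print(h,s['tcp_pos']-p,s['time'],s['force'])
a=shot('side','d3')[0]; b=shot('scene','s3')[0]; c=shot('wrist','w3')[0]
r=lambda x,k:cv2.resize(x,None,fx=k,fy=k,interpolation=2)
top=np.hstack([r(a[120:250,150:350],2),r(b[120:250,150:350],2)])
cv2.imwrite('pics/v3.png',np.vstack([top,np.pad(r(c,.8),((0,0),(0,800-448),(0,0)))]))
```

```text
False [-0.00234897 -0.00185956 -0.00158123] 8.5833 [-8.1039795  -1.52852907  0.86089312]
False [-0.00180879 -0.00142725 -0.00123449] 9.0583 [-6.30633466 -1.71215085  3.2338918 ]
```

View pics/v3.png

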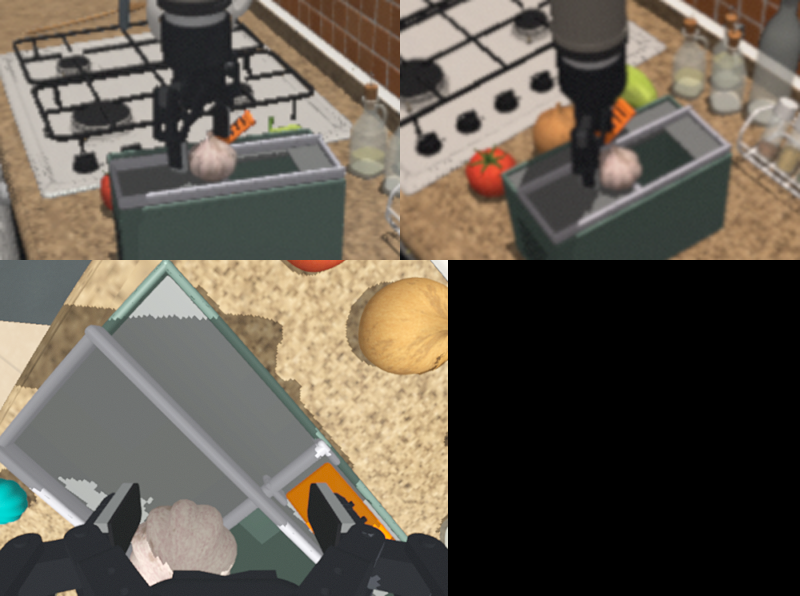

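The flap is now very open (paddle leaning about 50° in the side view at (240,125)), and the garlic is at the ledge's end at (212,158). One more push.

Run:
```python
from h import *
Z=.225
for lx,ly,a in((29,76,33),(33,78,29)):
    p,o=pose(lx,ly,a,Z); h=env.movel(p,.06,o,stop_force=35)
    s=env.get_state(); print(h,s['tcp_pos']-p,s['time'],s['force'])
env.dwell(.3)
a=shot('side','d4')[0]; b=shot('scene','s4')[0]; c=shot('wrist','w4')[0]
r=lambda x,k:cv2.resize(x,None,fx=k,fy=k,interpolation=2)
top=np.hstack([r(a[120:250,150:350],2),r(b[120:250,150:350],2)])
cv2.imwrite('pics/v4.png',np.vstack([top,np.pad(r(c,.8),((0,0),(0,800-448),(0,0)))]))
```

```text
False [-0.00101293 -0.00106879 -0.00082913] 9.5333 [-5.12739024 -1.45149862  2.5627247 ]
False [-0.0005838  -0.00059364 -0.00047407] 9.8 [-4.15864438 -2.03369842  3.04164632]
```

View pics/v4.png

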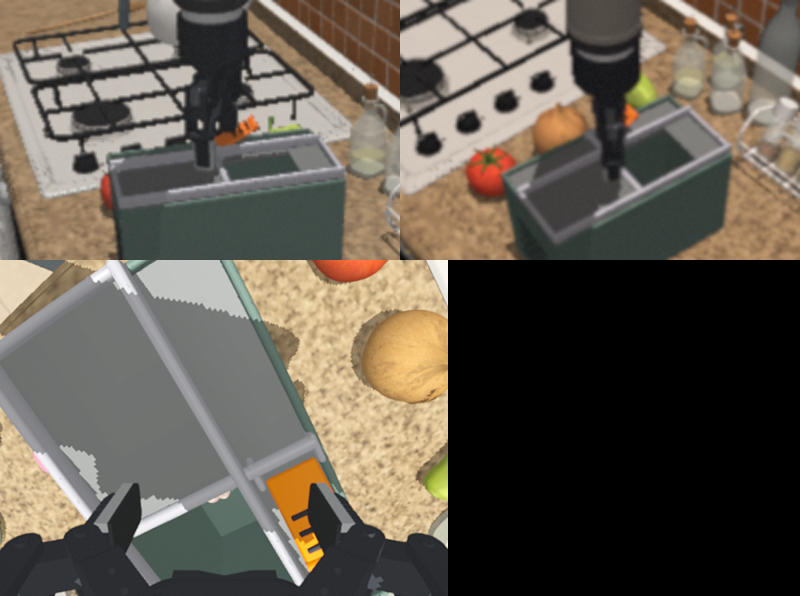

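The garlic is off the ledge and inside: nothing is left on the ledge, and a bit of it shows at (218,497) in the wrist view. I'll back off so the flap closes, then check.

Run:
```python
from h import *
p,o=pose(-45,76,29,.230); h=env.movel(p,.08,o); 
p,o=pose(-50,76,29,.36); env.movel(p,.15,o)
s=env.get_state(); u=s['tcp_pos']+np.array([0,-.0,.0]); 
env.reach([.40,-.30,.38],o); env.dwell(1)
s=env.get_state(); print(s['tcp_pos'],s['time'],s['force'])
a=shot('side','d5')[0]; b=shot('scene','s5')[0]
cv2.imwrite('pics/v5.png',np.vstack([np.hstack([x[100:380,80:460] for x in(a,b)]),np.hstack([cv2.resize(cv2.imread(f'pics/{n}0.png')[100:380,80:460],None,fx=1,fy=1) for n in 'ds'])]))
```

```text
[ 0.39997852 -0.30001689  0.37999688] 14.7583 [ 0.59126449  0.64047495 -0.59906212]
```

View pics/v5.png

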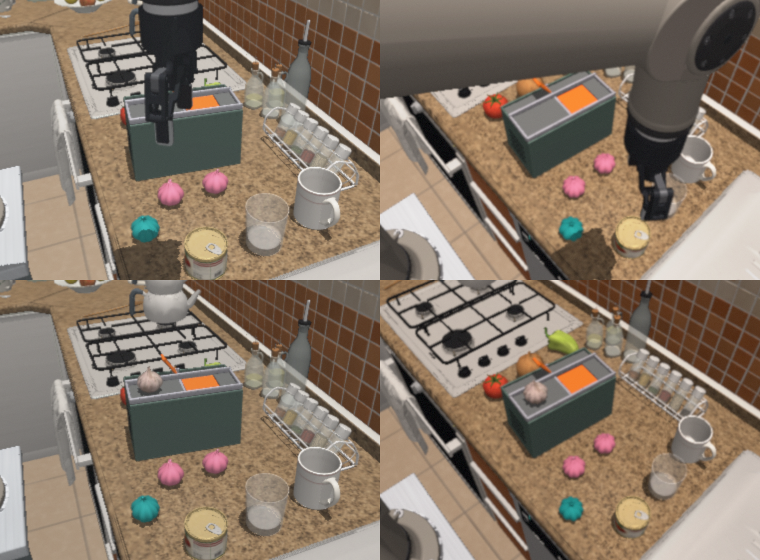

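The flap is shut, orange and level, and the ledge is empty. The other things stand where they were, and the gripper is clear, so I'm handing in.

```bash
python3 -c "
from h import *
job.job_done(); print(env.get_state()['time'])"
```

```text
the job is handed in; nothing more can be done
the job is handed in; nothing more can be done
```

The garlic is in the caddy, the flap has fallen shut over it, and the job is handed in at about 15 s of the 35 s allowed. The left finger pushed the paddle and held the flap open. With the other finger I pushed the garlic along the ledge and through the opening, never lifting it, then backed off.

- **Garlic:** it is gone from the ledge, and part of it was visible inside the caddy before the flap closed.
- **Flap:** the last pictures show it shut and level.
- **Other things:** everything visible in the last pictures stands where it was. The arm hid the pepper and most of the tumbler in the last scene view, though the side view shows the tumbler unmoved.
- **Flap angle:** I only judged it by eye. It was about 0.9–1.0 rad after the first push, and more than 1.4 rad by the time the garlic reached the edge.
- **Garlic moved early:** its starting spot, about 75 mm before the hinge line, was too far back for the fingers' spread. It slid roughly 20 mm along the ledge while the flap was still opening, but was never on the closed flap.
- **Force stop:** one 25 N force stop tripped early in the paddle push, and I carried on. The forces I read afterwards were below 10 N.

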